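Unpack a consignment of samples into the reception rack in order

ROBOT

A 6-joint arm with a two-finger parallel gripper is mounted at the origin on the work surface. World frame = base frame: x ahead of the robot, y to its left, z up, the work surface at z = 0. Lengths are in m, angles in rad, forces in N, time in s.
With the tool pointing down it reaches from about 0.325 to 0.85 m from the base axis. Payload 4.4 kg.
Tool frame: the origin (TCP) lies on the centre line of the jaws, within the pads' length; the fingertips stand 17 mm ahead of it and the grasp point (between the pads) lies 2 mm behind it; z points along the fingers, y is the line along which they close (so a half turn about z gives the same grasp; the last joint's range is limited). The gripper opens to 94 mm and grips with 3 to 60 N. Pads are 16 mm wide; open, the fingers measure 119 mm over their backs; the gripper's body (75 mm by 177 mm) begins 78 mm behind the grasp point.
Start: joints at [1.185, 0.207, 1.542, -0, 1.393, -0.15], TCP at [0.134, 0.559, 0.222] pointing down, gripper open.
Joint ranges: [-2.73, 2.73], [-0.86, 2.22], [0.23, 2.46], [-1.11, 4.25], [0.08, 2.63], [-2.82, 2.82]. Speed limits (rad/s): [2.79, 2.79, 3.14, 3.14, 3.14, 3.14].

INTERFACE

Orientations are given as a unit quaternion [w, x, y, z].
In Python, from rig import sense, get_image, sign_off, masks_of gives the robot as it stands. The module is installed in compiled form; this text tells all that it offers.
- The arm moves only by the shell command python3 -m creep 'ROWS' [FORCE]. ROWS is JSON, a list of rows, each a list of 5 numbers: the opening, from -1 (shut) to 1 (fully open), then the shift along the tool's x, y, z each as a share of 0.08 m, from -1 to 1, then the turn about the tool's z as a share of 180 degrees, from -1 to 1. A call has 1 to 10 rows; each row shifts and turns the commanded pose from where the row before left it, along the tool's axes as they then stand; what a row does not reach is not made up. A row lasts 1/10 s, in which the tool goes at most 50 mm and 8.59 degrees, less where a joint would pass 70% of its speed; a pose out of reach is approached as far as the arm can. A call with a number of a shift or a turn outside -1 to 1 is refused whole. A call with a gripper value outside its range is refused whole. The fingers move at their own pace and stop on an object; FORCE is the grip in N (left out, the last holds). Time passes only in rows, so rows that do not move let the fingers close. It gives the time, the measured TCP pose, the force, the opening and the grip force at its end, in the units of the state.
- sense(): the state, without advancing time (a new reading comes with each control period).
- get_image(name): name is "side" or "top" or "wrist"; returns a dict with "img" (400x640x3 uint8, blue, green, red), "K" (3x3 intrinsics, pixels), "rvec" (rotation vector, rad) and "tvec" (3), from world to camera coordinates, as OpenCV has them. Camera axes: x right, y down, z forward; pixel columns grow to the right and rows downward; lengths in m; the calibration is good to about 2 mm. A picture is of the moment at which its call begins. There is no depth.
- sign_off(): hands the job in; it is judged then, once.
Trained networks look in a picture, given as the dict that the camera call returned (one of the last four; its "shot" number tells which), for a name from the list of things; names that differ only in an ending like _2 or _b are one class to them, and where a whole thing is asked for, a point or a joint stands for the part that bears it (a point fixed in the world has none). Each returns a list of dicts, best first, with "conf" (0 to 1); they miss things now and then, are a little off and sometimes report something else, mostly with a low value. They report only what shows in the picture. A call takes as long as a camera call. They do not tell look-alikes from the thing itself.
- masks_of(picture, query): "pixels" (400x640 bool, what is visible of it) and "point" ([row, column] in pixels, amid what is visible of it).
The state is a dict: "time_s": time; "qpos": joint angles; "dq": joint speeds; "tau": joint torques, N m; "tool_pos": TCP position; "orientation": TCP orientation; "wrist_force": force on the tool from outside, world axes, zero at the start; "ft_torque": the same for the moment, N m; "width": finger opening in m; "grasp_force": force on a finger pad.
Only numpy, scipy, OpenCV 4.12 (cv2) and the standard library are available. Lean on these libraries where they do the work, as an engineer would, in place of code of your own. Each camera call takes 0.05 s, during which the arm holds its last target. There are 200 camera calls.

TASK

Unpack the four sample containers from their open canisters in the transport carrier into the metal reception rack, one to a compartment and in the same order: the container next to the carrier's black temperature logger goes into the compartment next to the rack's sloped label holder, and so on along the row. Keep every container upright, set it down rather than letting it drop, and leave all four standing on the floor of their compartments.

Things in the scene. Friction and masses are not known exactly. Their poses are not given: they have to be found in the camera images.
- carrier: grey tray, fixed, 318 x 82 mm, foam top at 32 mm. A row of four canisters along its x axis, at x = -93, -31, +31, +93 mm, y = 0 (which is where varies); black temperature logger, 46 x 66 mm, at the +x end (centre x = +157). Canister underside 8 mm, inner floor 11 mm, rim 42 mm above the bench. Origin on the bench under the row's centre, z up. On either side, pointing any way.
- rack: sheet aluminium rack, fixed, 235 x 61 mm: four open compartments along its x axis, centres at x = -87, -29, +29, +87 mm, y = 0, each 55 x 55 mm inside; walls 3 mm, top 36 mm, floor 8 mm above the bench. Dark sloped label holder with blank paper projects 30 mm at the +x end. Origin on the bench under the row's centre, z up. On either side, pointing any way.
- jar: sample jar, 78 mm tall: clear round body 38 mm across with a paper label, wide white ribbed screw cap 42 mm across and 20 mm high on top (from 58 to 78 mm). Loose, upright, it weighs under 0.1 kg. Origin at the centre of its underside, z along its axis.
- tube: self-standing sample tube, 112 mm tall: clear straight round body 30 mm across with a paper label, white ribbed screw cap 33 mm across and 16 mm high on top (from 96 to 112 mm). Loose, upright, it weighs under 0.1 kg. Origin at the centre of its underside, z along its axis.
- square_bottle: square sample bottle, 92 mm tall: clear body 28 x 28 mm and 60 mm high with a paper label, short neck, white ribbed round cap 25 mm across from 66 mm to 92 mm. Loose, upright, it weighs under 0.1 kg. Origin at the centre of its underside, z along its axis.
- round_bottle: round sample bottle, 100 mm tall: clear round body 34 mm across and 46 mm high with a paper label, sloping shoulder to a thin neck, slender tapering white ribbed cap 23 to 21 mm across from 68 mm to 100 mm. Loose, upright, it weighs under 0.1 kg. Origin at the centre of its underside, z along its axis.
- canister_jar: lower half of a round grey plastic transport canister, an open pot 56 mm across and 34 mm high (inside 50 mm across, floor 3 mm thick), set firmly in the carrier's foam; at the start the jar stands in it. Origin at the centre of its underside, z up.
- canister_tube: lower half of a round grey plastic transport canister, an open pot 56 mm across and 34 mm high (inside 50 mm across, floor 3 mm thick), set firmly in the carrier's foam; at the start the tube stands in it. Origin at the centre of its underside, z up.
- canister_square: lower half of a round grey plastic transport canister, an open pot 56 mm across and 34 mm high (inside 50 mm across, floor 3 mm thick), set firmly in the carrier's foam; at the start the square bottle stands in it. Origin at the centre of its underside, z up.
- canister_round: lower half of a round grey plastic transport canister, an open pot 56 mm across and 34 mm high (inside 50 mm across, floor 3 mm thick), set firmly in the carrier's foam; at the start the round bottle stands in it. Origin at the centre of its underside, z up.
Not all that is in view belongs to the job. What is shaped like the jar but purple or turquoise is not meant.

How it is judged:
By the outcome, as a careful person would: the job done as asked, in the order asked, and still so for the second after the job is handed in, with the robot touching nothing.
It also fails if it takes over 128 s, if anything falls off the work surface, if the arm or the gripper's body presses on something with over 40 N, if the wrist force passes 120 N, or if a joint passes its speed limit or range.

## Working session

There is one attempt and no reset: what is moved stays moved. The work goes in short steps, Python scripts to look and compute and a shell command to move; the robot and the scene stay as the last step left them, time stands still between calls to the robot, and variables do not carry over. Pictures are saved under pics/ and viewed, at most 14 in all, crops included, and the job is handed in when it is done.

```bash
mkdir -p pics; cat > h.py <<'E'
import numpy as np, cv2
from rig import sense, get_image, sign_off, masks_of
from scipy.spatial.transform import Rotation as Rn
def cam(p):
    R=cv2.Rodrigues(np.array(p["rvec"],float))[0]; return np.array(p["K"]),R,np.array(p["tvec"],float).reshape(3)
def onz(p,rc,z):
    K,R,t=cam(p); d=R.T@np.linalg.inv(K)@np.array([rc[1],rc[0],1.]); c=-R.T@t
    return c+d*(z-c[2])/d[2]
def proj(p,X):
    K,R,t=cam(p); q=K@(R@np.array(X,float)+t); return q[:2]/q[2]
E
python3 - <<'E'
from h import *
s=sense(); print(s)
for n in ["top","side"]:
    p=get_image(n); cv2.imwrite(f"pics/{n}0.png",p["img"])
    K,R,t=cam(p); print(n,"cam pos",-R.T@t)
    for q in ["carrier","rack","jar","tube","square_bottle","round_bottle"]:
        for m in masks_of(p,q)[:4]:
            print(q,round(m["conf"],2),m["point"],m["pixels"].sum(),onz(p,m["point"],0.05).round(3))
E
```

```text
{'time_s': 0.0, 'qpos': array([ 1.18547168e+00,  2.07412930e-01,  1.54292209e+00,  4.99590518e-05,
        1.39351108e+00, -1.50466699e-01]), 'dq': array([ 0.00155487, -0.00237256,  0.00025794,  0.0016    ,  0.00060033,
        0.00138635]), 'tau': array([ 2.10312188e-03, -3.70869899e+01, -2.81427491e+01,  7.01541477e-02,
        3.61944095e-02, -1.70508060e-04]), 'tool_pos': array([0.13349315, 0.5585083 , 0.22130991]), 'orientation': array([-3.21953394e-04,  1.17163607e-01,  9.93111987e-01, -1.08002770e-03]), 'wrist_force': array([0.23504237, 0.12093804, 1.0376572 ]), 'ft_torque': array([-0.04542551, -0.06585117, -0.03682532]), 'grasp_force': 0.0, 'width': 0.09387165891989771}
top cam pos [ 0.46326993 -0.07323438  1.00965565]
carrier 0.86 [189.7, 361.3] 2819 [ 0.54  -0.161  0.05 ]
carrier 0.69 [189.5, 342.7] 297 [ 0.542 -0.118  0.05 ]
carrier 0.65 [180.0, 347.0] 207 [ 0.564 -0.129  0.05 ]
jar 0.84 [230.7, 472.4] 402 [ 0.439 -0.413  0.05 ]
jar 0.57 [245.7, 423.4] 384 [ 0.408 -0.299  0.05 ]
jar 0.56 [194.8, 430.6] 370 [ 0.524 -0.321  0.05 ]
tube 0.56 [180.0, 346.8] 225 [ 0.564 -0.129  0.05 ]
tube 0.27 [190.7, 348.3] 244 [ 0.539 -0.131  0.05 ]
square_bottle 0.76 [191.0, 403.3] 211 [ 0.535 -0.258  0.05 ]
round_bottle 0.54 [187.4, 374.0] 210 [ 0.545 -0.191  0.05 ]
side cam pos [-0.0043376  -0.91639053  0.77003901]
carrier 0.63 [256.4, 352.8] 1616 [ 0.48  -0.276  0.05 ]
rack 0.74 [168.9, 282.9] 1483 [0.522 0.155 0.05 ]
jar 0.7 [304.0, 377.7] 692 [ 0.441 -0.422  0.05 ]
jar 0.6 [277.9, 333.8] 611 [ 0.404 -0.312  0.05 ]
tube 0.88 [206.0, 346.1] 367 [ 0.579 -0.101  0.05 ]
square_bottle 0.86 [238.4, 365.6] 301 [ 0.544 -0.238  0.05 ]
square_bottle 0.37 [173.5, 284.4] 1416 [0.513 0.13  0.05 ]
round_bottle 0.75 [224.8, 354.5] 301 [ 0.551 -0.18   0.05 ]
```

```bash
python3 - <<'E'
import cv2
a=cv2.imread("pics/top0.png"); cv2.imwrite("pics/top0c.png",cv2.resize(a[110:290,220:500],None,fx=2.85,fy=2.85,interpolation=cv2.INTER_CUBIC))
a=cv2.imread("pics/side0.png"); cv2.imwrite("pics/side0c.png",cv2.resize(a[110:340,200:460],None,fx=2.6,fy=2.6,interpolation=cv2.INTER_CUBIC))
E
```

```text
(no output)
```

View pics/top0c.png

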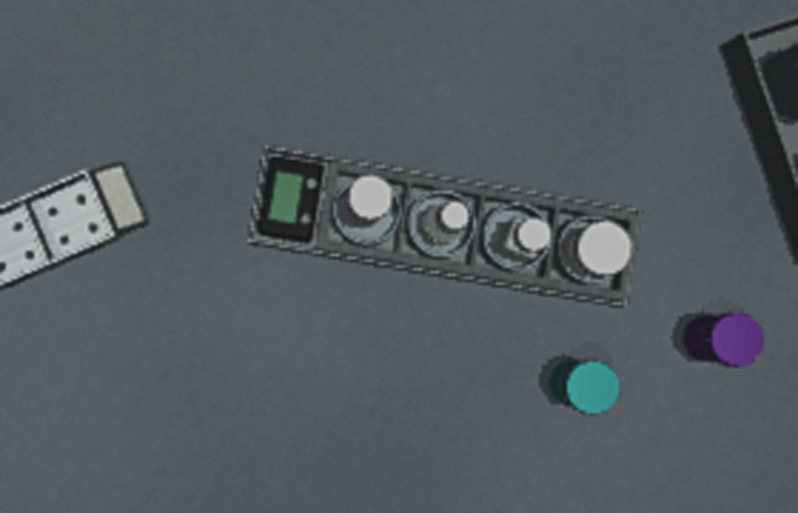

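View pics/side0c.png

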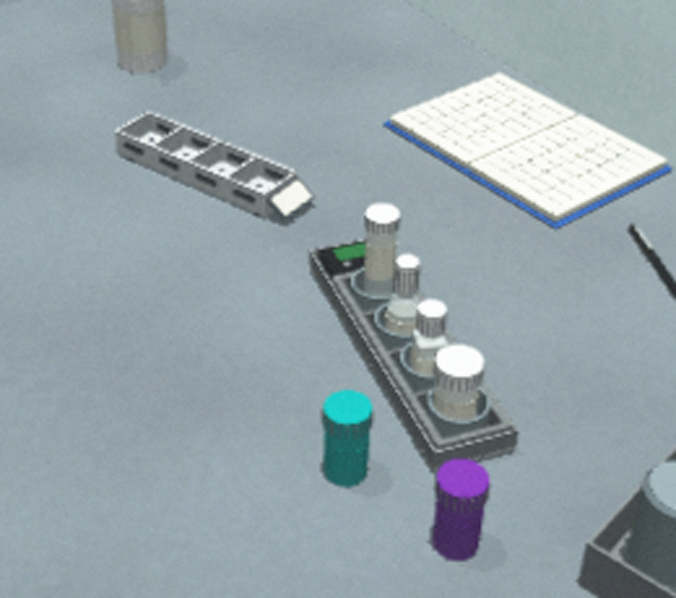

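The top view shows the carrier with its logger at the left end (crop ~290,195). Going away from the logger the order is tube, round bottle, square bottle, jar. The rack is at the left, with its label holder at crop (120,195) on the end nearest the carrier. The purple and turquoise jars are decoys. Next I'll measure cap centres, the carrier axis and the rack corners.

```bash
python3 - <<'E'
from h import *
p=get_image("top"); im=p["img"]; g=im.min(2)
# caps
m=(g>150).astype(np.uint8); m[:, :295]=0
n,l,st,c=cv2.connectedComponentsWithStats(m)
for i in range(1,n):
    if st[i,4]>30:print("white",c[i].round(1),st[i], [onz(p,c[i][::-1],z).round(4)[:2].tolist() for z in (.123,.111,.103,.089)])
s=get_image("side"); 
for z,q in((.123,"tube"),(.111,"round_bottle"),(.103,"square_bottle"),(.089,"jar")):
    ms=masks_of(s,q)[:1]
    for k in ms:
        r,cc=np.nonzero(k["pixels"]); print(q,k["conf"],r.min(),r.max(),cc.min(),cc.max())
cs=np.array([(265,148),(640,210),(625,303),(250,243)])/2.85+[220,110]
w=np.array([onz(p,(b,a),.034)[:2] for a,b in cs]); print(w, np.linalg.norm(np.roll(w,-1,0)-w,axis=1))
a=im[110:260,120:300]; cv2.imwrite("pics/rack.png",cv2.resize(a,None,fx=4.4,fy=4,interpolation=cv2.INTER_CUBIC)) if 0 else cv2.imwrite("pics/rack.png",cv2.resize(a,None,fx=4,fy=4,interpolation=cv2.INTER_CUBIC))
pw=get_image("wrist"); cv2.imwrite("pics/w0.png",pw["img"]); K,R,t=cam(pw); print("wrist cam",-R.T@t,R[2])
E
```

```text
white [311.2  42.3] [ 295    0   38   82 2142] [[0.8591, -0.0557], [0.8645, -0.0555], [0.868, -0.0553], [0.8743, -0.055]]
white [636.2 140.6] [630 132  10  22 110] [[0.6246, -0.7474], [0.6268, -0.7566], [0.6282, -0.7626], [0.6308, -0.7733]]
white [349.6 178.6] [343 172  14  15 169] [[0.5589, -0.1303], [0.5602, -0.1311], [0.5611, -0.1316], [0.5626, -0.1325]]
white [379.2 185. ] [375 181   9   9  64] [[0.5435, -0.1932], [0.5446, -0.1948], [0.5453, -0.1959], [0.5466, -0.1978]]
white [407.1 191.7] [402 187  11  11  93] [[0.5276, -0.252], [0.5285, -0.2544], [0.5291, -0.2561], [0.5301, -0.2589]]
white [431.8 196.7] [423 188  18  18 258] [[0.5157, -0.3041], [0.5164, -0.3073], [0.5169, -0.3093], [0.5177, -0.313]]
tube 0.66 189 223 340 352
round_bottle 0.56 208 238 348 360
square_bottle 0.64 224 255 357 371
jar 0.95 260 295 324 341
[[ 0.61031816 -0.05106588]
 [ 0.55066671 -0.3586071 ]
 [ 0.47448068 -0.34301872]
 [ 0.53196579 -0.03675598]] [0.31327289 0.07776444 0.31161098 0.07964839]
wrist cam [0.05642084 0.57897764 0.38476853] [ 0.26787789 -0.06450317 -0.9612912 ]
```

View pics/rack.png

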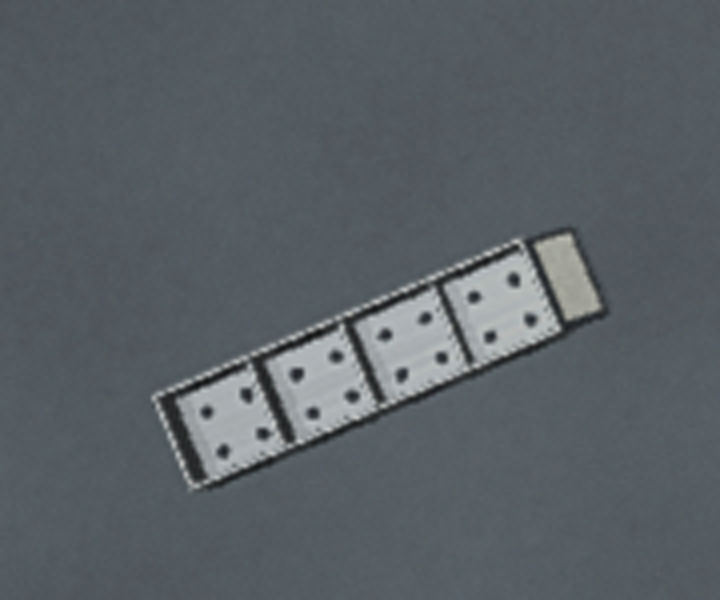

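View pics/w0.png

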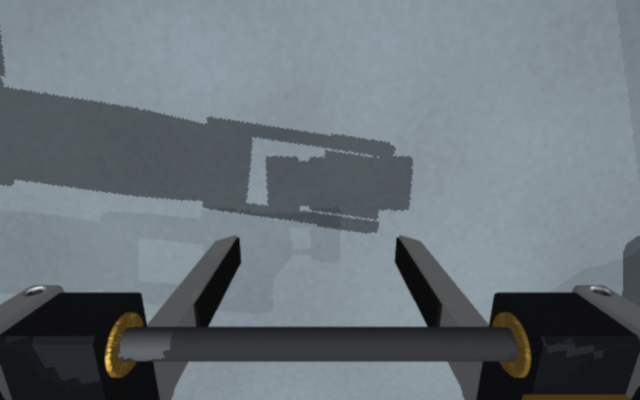

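```bash
cat > plan.py <<'E'
import sys,json
from h import *
P=json.load(open("pts.json"))
# usage: plan.py x y z yaw_deg nrows  (or name instead of x y); prints tool-axis shift shares per row, turn share
def cmd(x,y,z,yaw,n):
    s=sense(); w,a,b,c=s["orientation"]; R=Rn.from_quat([a,b,c,w]).as_matrix()
    yw=np.degrees(np.arctan2(R[1,1],R[0,1])); dyaw=(yaw-yw+180)%360-180
    d=np.array([x,y,z])-s["tool_pos"]; n=int(n)
    print("yaw now",yw.round(2),"pos",s["tool_pos"].round(4),"d",d.round(4),"tilt",np.degrees(np.arccos(-R[2,2])).round(2))
    for i in range(n):
        k=(R@Rn.from_euler("z",-np.radians(dyaw)*i/n).as_matrix()).T@(d/n)/.08
        print(k.round(3).tolist(),round(-dyaw/n/180,4))
        if abs(dyaw)<.3: print("same x",n); break
if __name__=="__main__":
    a=sys.argv[1:]
    if a[0] in P: x,y=P[a[0]]; a=a[1:]
    else: x,y=map(float,a[:2]); a=a[2:]
    cmd(x,y,*map(float,a))
E
python3 - <<'E'
from h import *; import json
p=get_image("top")
c={"A":(502.2,308.5),"B":(413.2,346.2),"C":(324.5,385),"D":(235,423.2)}
W={}
for k,v in c.items():
    u=(np.array(v)+.5)/4-.5+[120,110]; W[k]=onz(p,u[::-1],.008)[:2]; print(k,W[k].round(4),np.linalg.norm(W[k]))
X=np.array(list(W.values())); print(np.linalg.norm(np.diff(X,axis=0),axis=1))
d=(X[0]-X[3]); d/=np.linalg.norm(d); m=X.mean(0); print("rack yaw",np.degrees(np.arctan2(d[1],d[0])),m)
P={k:(m+d*o).round(4).tolist() for k,o in zip("ABCD",(.087,.029,-.029,-.087))}
P.update(tube=[.5589,-.1303],round=[.5446,-.1948],square=[.5291,-.2561],jar=[.5177,-.313]); print(P)
json.dump(P,open("pts.json","w"))
# rack corner check from picture at z=.036
r=np.array([onz(p,((b+.5)/4-.5+110,(a+.5)/4-.5+120),.036)[:2] for a,b in((155,397),(523,240),(563,332),(192,488))]); print(r.mean(0))
E
python3 plan.py tube .24 -11 20
```

```text
A [0.5584 0.1144] 0.5699743868408176
B [0.537  0.1684] 0.5627956358792241
C [0.5151 0.222 ] 0.560859951788447
D [0.4935 0.2759] 0.565432138953141
[0.05799191 0.05793648 0.05809256]
rack yaw -68.12623058911358 [0.52599772 0.195175  ]
{'A': [0.5584, 0.1144], 'B': [0.5368, 0.1683], 'C': [0.5152, 0.2221], 'D': [0.4936, 0.2759], 'tube': [0.5589, -0.1303], 'round': [0.5446, -0.1948], 'square': [0.5291, -0.2561], 'jar': [0.5177, -0.313]}
[0.52539074 0.19360808]
yaw now 76.55 pos [0.1338 0.5593 0.2225] d [ 0.4251 -0.6896  0.0175] tilt 0.01
[-0.359, -0.357, -0.011] 0.0243
[-0.385, -0.329, -0.011] 0.0243
[-0.409, -0.299, -0.011] 0.0243
[-0.43, -0.267, -0.011] 0.0243
[-0.45, -0.233, -0.011] 0.0243
[-0.466, -0.198, -0.011] 0.0243
[-0.48, -0.162, -0.011] 0.0243
[-0.491, -0.125, -0.011] 0.0243
[-0.499, -0.087, -0.011] 0.0243
[-0.504, -0.049, -0.011] 0.0243
[-0.506, -0.01, -0.011] 0.0243
[-0.505, 0.029, -0.011] 0.0243
[-0.502, 0.067, -0.011] 0.0243
[-0.495, 0.105, -0.011] 0.0243
[-0.486, 0.143, -0.011] 0.0243
[-0.473, 0.18, -0.011] 0.0243
[-0.458, 0.215, -0.011] 0.0243
[-0.441, 0.249, -0.011] 0.0243
[-0.42, 0.282, -0.011] 0.0243
[-0.397, 0.314, -0.011] 0.0243
```

```bash
python3 - <<'E'
from h import *
p=get_image("side"); print(onz(p,(136,254),0.0).round(3), onz(p,(111,253),.1).round(3),onz(p,(111,253),.2).round(3), proj(p,sense()["tool_pos"]))
E
python3 -m creep '[[1,-0.36,-0.36,-0.01,0.024],[1,-0.385,-0.33,-0.01,0.024],[1,-0.41,-0.3,-0.01,0.024],[1,-0.43,-0.267,-0.01,0.024],[1,-0.45,-0.233,-0.01,0.024],[1,-0.466,-0.2,-0.01,0.024],[1,-0.48,-0.16,-0.01,0.024],[1,-0.49,-0.125,-0.01,0.024],[1,-0.5,-0.087,-0.01,0.024],[1,-0.5,-0.05,-0.01,0.024]]'
python3 plan.py tube .24 -11 10
```

```text
[0.575 0.488 0.   ] [0.576 0.481 0.1  ] [0.489 0.272 0.2  ] [105.76721915  94.75190289]
time_s: 2.15
tool_pos: [0.3483, 0.2135, 0.2308]
orientation: [0.0, 0.476, 0.88, 0.0]
wrist_force: [-0.2, 0.2, 0.3]
width: 0.0943
grasp_force: 0.0
yaw now 33.18 pos [0.3483 0.2135 0.2308] d [ 0.2106 -0.3438  0.0092] tilt 0.07
[-0.504, -0.015, -0.011] 0.0245
[-0.503, 0.024, -0.011] 0.0245
[-0.5, 0.063, -0.011] 0.0245
[-0.494, 0.101, -0.011] 0.0245
[-0.485, 0.139, -0.011] 0.0245
[-0.472, 0.176, -0.011] 0.0245
[-0.457, 0.211, -0.011] 0.0245
[-0.44, 0.246, -0.011] 0.0245
[-0.42, 0.279, -0.011] 0.0245
[-0.397, 0.311, -0.011] 0.0245
```

```bash
python3 -m creep '[[0.6,-0.5,-0.015,-0.01,0.0245],[0.6,-0.5,0.024,-0.01,0.0245],[0.6,-0.5,0.063,-0.01,0.0245],[0.6,-0.494,0.1,-0.01,0.0245],[0.6,-0.485,0.14,-0.01,0.0245],[0.6,-0.472,0.176,-0.01,0.0245],[0.6,-0.457,0.21,-0.01,0.0245],[0.6,-0.44,0.246,-0.01,0.0245],[0.6,-0.42,0.28,-0.01,0.0245],[0.6,-0.4,0.31,-0.01,0.0245]]'
python3 -m creep '[[0.6,0,0,0,0]]'
python3 plan.py tube .13 -11 4
python3 - <<'E'
from h import *
p=get_image("wrist"); cv2.imwrite("pics/w1.png",p["img"])
for z,q in((.123,"tube"),(.111,"round_bottle"),(.103,"square_bottle"),(.089,"jar")):
    for m in masks_of(p,q)[:2]: print(q,m["conf"],m["point"])
P=__import__("json").load(open("pts.json"))
for k,z in (("tube",.123),("round",.111),("square",.103),("jar",.089)): print(k,proj(p,P[k]+[z]))
E
```

```text
time_s: 3.15
tool_pos: [0.5598, -0.1295, 0.2385]
orientation: [0.0, 0.771, 0.636, 0.0]
wrist_force: [-0.4, 0.4, 0.1]
width: 0.075
grasp_force: 0.0
time_s: 3.25
tool_pos: [0.5609, -0.1322, 0.2382]
orientation: [0.001, 0.772, 0.636, -0.0]
wrist_force: [-0.7, 0.7, -0.6]
width: 0.0754
grasp_force: 0.0
yaw now -11.06 pos [ 0.5609 -0.1322  0.2382] d [-0.002   0.0019 -0.1082] tilt 0.13
[0.005, -0.008, 0.338] -0.0001
same x 4
tube 0.77 [198.8, 313.1]
round_bottle 0.79 [241.3, 310.7]
square_bottle 0.68 [297.4, 307.9]
jar 0.74 [383.7, 278.5]
jar 0.7 [327.2, 318.6]
tube [314.04037443 203.73502367]
round [312.66425616 264.25204963]
square [309.77775577 314.32936493]
jar [310.12877115 350.12681306]
```

View pics/w1.png

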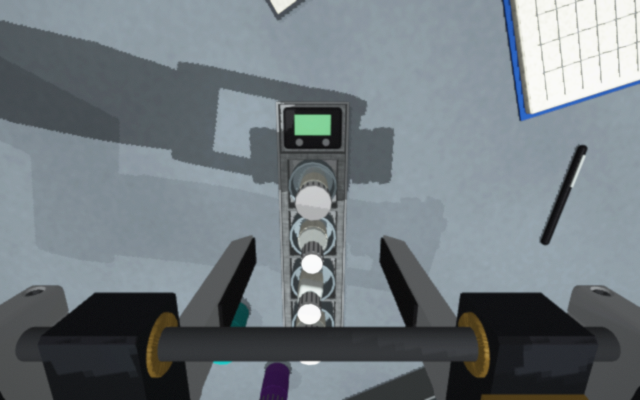

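The wrist view shows the row running straight down between the jaws, with the tube cap at (313,203), round (312,263) and square (309,313). My measured points project onto these caps, so I'll descend on the tube.

```bash
python3 -m creep '[[0.6,0.003,-0.004,0.25,0],[0.6,0.003,-0.004,0.25,0],[0.6,0.003,-0.004,0.25,0],[0.6,0.003,-0.004,0.25,0],[0.6,0.003,-0.004,0.25,0],[0.6,0.003,-0.004,0.25,0],[0.6,0.003,-0.004,0.25,0],[0.6,0.003,-0.004,0.2,0],[0.6,0,0,0,0]]'
python3 -m creep '[[-1,0,0,0,0],[-1,0,0,0,0],[-1,0,0,0,0],[-1,0,0,0,0],[-1,0,0,0,0],[-1,0,0,0,0],[-1,0,0,0,0]]' 15
```

```text
time_s: 4.4
tool_pos: [0.5543, -0.1233, 0.0802]
orientation: [-0.002, 0.77, 0.638, -0.001]
wrist_force: [-0.5, 0.5, 0.0]
width: 0.075
grasp_force: 0.0
time_s: 5.1
tool_pos: [0.5572, -0.1257, 0.0828]
orientation: [0.0, 0.77, 0.638, 0.0]
wrist_force: [-0.3, 0.3, 0.9]
width: 0.0327
grasp_force: 15.0
```

```bash
python3 -m creep '[[-1,0,0,-0.1,0],[-1,0,0,-0.25,0],[-1,0,0,-0.3,0],[-1,0,0,-0.3,0],[-1,0,0,-0.3,0],[-1,0,0,-0.3,0],[-1,0,0,-0.3,0],[-1,0,0,-0.15,0],[-1,0,0,0,0],[-1,0,0,0,0]]'
python3 plan.py A .24 21.9 10
python3 - <<'E'
from h import *
p=get_image("top"); g=p["img"].min(2); m=(g>150).astype(np.uint8); m[:,:295]=0; m[:100]=0; m[:,600:]=0
n,l,st,c=cv2.connectedComponentsWithStats(m)
for i in range(1,n):
    if st[i,4]>30:print(c[i].round(1),st[i,4])
p=get_image("wrist"); cv2.imwrite("pics/w2.png",p["img"])
for m in masks_of(p,"tube")[:1]: print(m["conf"],m["point"])
E
```

```text
time_s: 6.1
tool_pos: [0.5564, -0.1254, 0.2417]
orientation: [-0.001, 0.77, 0.638, -0.0]
wrist_force: [-0.5, 0.2, -0.8]
width: 0.0325
grasp_force: 15.0
yaw now -10.75 pos [ 0.5564 -0.1254  0.2417] d [ 0.002   0.2398 -0.0017] tilt 0.07
[0.295, -0.053, 0.002] -0.0181
[0.297, -0.037, 0.002] -0.0181
[0.299, -0.02, 0.002] -0.0181
[0.3, -0.003, 0.002] -0.0181
[0.299, 0.015, 0.002] -0.0181
[0.298, 0.032, 0.002] -0.0181
[0.296, 0.048, 0.002] -0.0181
[0.293, 0.065, 0.002] -0.0181
[0.288, 0.082, 0.002] -0.0181
[0.283, 0.098, 0.002] -0.0181
[339.8 180.8] 52
[380.1 185.3] 49
[431.8 196.7] 258
0.64 [280.8, 315.4]
```

View pics/w2.png

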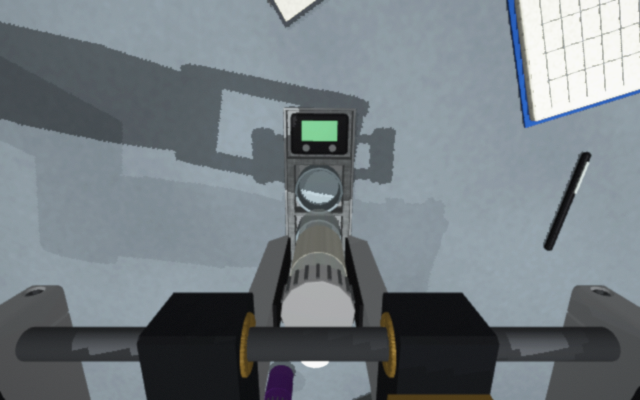

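The tube is held upright between the pads (cap ~(318,312)) and its canister at (318,190) is empty. Moving it to compartment A, shifted by the tube's offset in the jaws.

```bash
python3 -m creep '[[-1,0.3,-0.055,0,-0.018],[-1,0.303,-0.038,0,-0.018],[-1,0.305,-0.02,0,-0.018],[-1,0.306,-0.003,0,-0.018],[-1,0.305,0.014,0,-0.018],[-1,0.303,0.031,0,-0.018],[-1,0.301,0.048,0,-0.018],[-1,0.298,0.064,0,-0.018],[-1,0.293,0.08,0,-0.018],[-1,0.288,0.096,0,-0.018]]'
python3 -m creep '[[-1,0,0,0.1,0],[-1,0,0,0.1,0],[-1,0,0,0,0],[-1,0,0,0,0]]'
python3 plan.py .5567 .1187 .0798 21.9 6
python3 - <<'E'
from h import *
p=get_image("wrist"); cv2.imwrite("pics/w3.png",p["img"])
s=get_image("side"); cv2.imwrite("pics/s3.png",cv2.resize(s["img"][60:240,180:420],None,fx=3,fy=3))
E
```

```text
time_s: 7.25
tool_pos: [0.5575, 0.1193, 0.241]
orientation: [-0.001, 0.561, 0.828, -0.001]
wrist_force: [0.4, 0.6, -0.9]
width: 0.0329
grasp_force: 15.0
time_s: 7.65
tool_pos: [0.5578, 0.1173, 0.2254]
orientation: [-0.001, 0.562, 0.827, -0.001]
wrist_force: [0.3, -0.3, -1.2]
width: 0.0326
grasp_force: 15.0
yaw now 21.55 pos [0.5578 0.1173 0.2254] d [-0.0011  0.0014 -0.1456] tilt 0.11
[0.003, -0.001, 0.303] -0.0003
[0.003, -0.001, 0.303] -0.0003
[0.003, -0.001, 0.303] -0.0003
[0.003, -0.001, 0.303] -0.0003
[0.003, -0.001, 0.303] -0.0003
[0.003, -0.001, 0.303] -0.0003
```

View pics/w3.png

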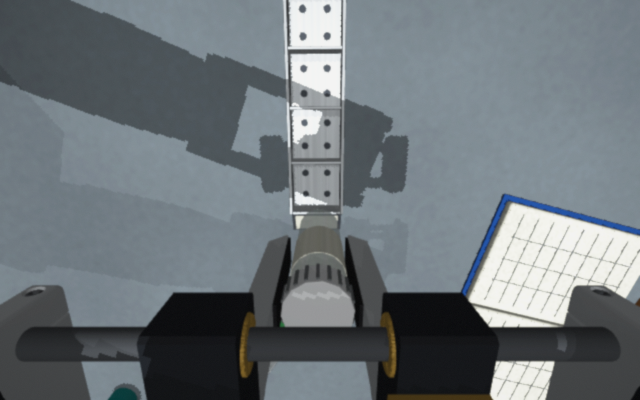

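The rack row lines up with the jaws: compartment A (holes at ~(317,185)) is in line with the tube at column 318. Lowering.

```bash
python3 -m creep '[[-1,0.003,0,0.3,0],[-1,0.003,0,0.3,0],[-1,0.003,0,0.3,0],[-1,0.003,0,0.3,0],[-1,0.003,0,0.25,0],[-1,0.003,0,0.2,0],[-1,0,0,0.06,0],[-1,0,0,0.04,0],[-1,0,0,0,0],[-1,0,0,0,0]]'
python3 plan.py .5567 .1187 .0798 21.9 1
```

```text
time_s: 8.75
tool_pos: [0.5587, 0.1197, 0.0876]
orientation: [0.001, 0.562, 0.827, 0.001]
wrist_force: [-0.2, 0.7, -0.4]
width: 0.0327
grasp_force: 15.0
yaw now 21.64 pos [0.5587 0.1197 0.0876] d [-0.002  -0.001  -0.0078] tilt 0.13
[-0.002, -0.028, 0.098] -0.0015
same x 1
```

```bash
python3 -m creep '[[-1,0,0,0.03,0],[-1,0,0,0.03,0],[-1,0,0,0,0]]'; python3 -m creep '[[-1,0,0,0.013,0],[-1,0,0,0.013,0],[-1,0,0,0,0]]';python3 -m creep '[[-1,0,0,0.013,0],[-1,0,0,0,0]]'
```

```text
time_s: 9.05
tool_pos: [0.5575, 0.1197, 0.0815]
orientation: [-0.0, 0.562, 0.827, -0.0]
wrist_force: [0.5, 0.5, -1.0]
width: 0.0324
grasp_force: 15.0
time_s: 9.35
tool_pos: [0.5579, 0.1197, 0.0798]
orientation: [0.0, 0.562, 0.827, 0.0]
wrist_force: [-0.6, -1.1, 0.1]
width: 0.0326
grasp_force: 15.0
time_s: 9.55
tool_pos: [0.5583, 0.1197, 0.0797]
orientation: [0.0, 0.562, 0.827, 0.0]
wrist_force: [-1.4, -0.1, 4.9]
width: 0.0323
grasp_force: 15.0
```

Contact felt (4.9 N). Release and rise.

```bash
python3 -m creep '[[0.3,0,0,0,0],[0.3,0,0,0,0],[0.3,0,0,0,0],[0.3,0,0,-0.15,0],[0.3,0,0,-0.3,0],[0.3,0,0,-0.3,0],[0.3,0,0,-0.35,0],[0.3,0,0,-0.35,0],[0.3,0,0,-0.35,0],[0.3,0,0,-0.2,0]]'
python3 - <<'E'
from h import *
P=__import__("json").load(open("pts.json"))
p=get_image("top"); g=p["img"].min(2)
for k,z in (("A",.12),("round",.111),("square",.103),("jar",.089)):
    u=proj(p,P[k]+[z]); a=p["img"][int(u[1])-20:int(u[1])+20,int(u[0])-20:int(u[0])+20].min(2); cv2.imwrite("pics/t_%s.png"%k,a)
    n,l,st,c=cv2.connectedComponentsWithStats((a>150).astype(np.uint8)); i=1+st[1:,4].argmax() if n>1 else 0
    q=c[i]+u.astype(int)-20; print(k,st[i,4],onz(p,q[::-1],z).round(4),P[k])
s=get_image("side"); u=proj(s,P["A"]+[.06]).astype(int); print(u)
cv2.imwrite("pics/s4.png",cv2.resize(s["img"][u[1]-70:u[1]+70,u[0]-90:u[0]+90],None,fx=3.5,fy=3.5))
E
python3 plan.py round .235 -11 10
```

```text
time_s: 10.55
tool_pos: [0.559, 0.1198, 0.2424]
orientation: [0.002, 0.562, 0.827, 0.002]
wrist_force: [0.0, -0.3, 0.6]
width: 0.0615
grasp_force: 0.0
A 45 [0.5528 0.0767 0.12  ] [0.5584, 0.1144]
round 67 [ 0.5444 -0.1947  0.111 ] [0.5446, -0.1948]
square 96 [ 0.5288 -0.2562  0.103 ] [0.5291, -0.2561]
jar 265 [ 0.5179 -0.3129  0.089 ] [0.5177, -0.313]
[300 168]
yaw now 21.65 pos [0.5599 0.1199 0.2428] d [-0.0153 -0.3147 -0.0078] tilt 0.44
[-0.359, -0.163, 0.009] 0.0181
[-0.367, -0.142, 0.009] 0.0181
[-0.375, -0.121, 0.009] 0.0181
[-0.381, -0.1, 0.009] 0.0181
[-0.386, -0.078, 0.009] 0.0181
[-0.39, -0.056, 0.009] 0.0181
[-0.392, -0.033, 0.009] 0.0181
[-0.394, -0.011, 0.009] 0.0181
[-0.394, 0.012, 0.009] 0.0181
[-0.392, 0.034, 0.009] 0.0181
```

View pics/s4.png

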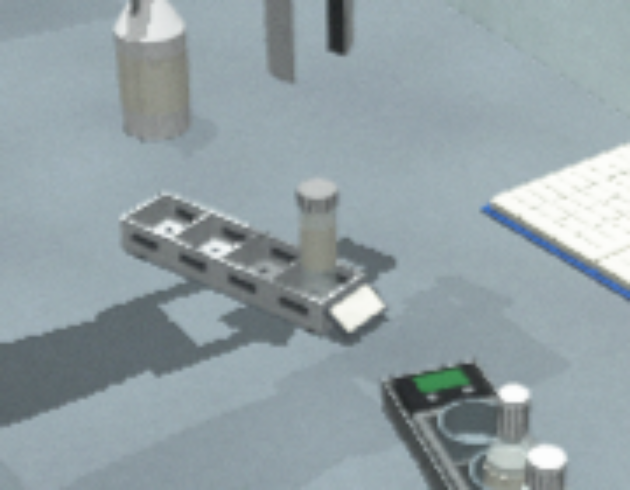

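The tube stands upright in the compartment beside the label holder, and the fingers are clear. Next the round bottle.

```bash
python3 -m creep '[[0.3,-0.36,-0.163,0.01,0.018],[0.3,-0.367,-0.142,0.01,0.018],[0.3,-0.375,-0.12,0.01,0.018],[0.3,-0.38,-0.1,0.01,0.018],[0.3,-0.386,-0.078,0.01,0.018],[0.3,-0.39,-0.056,0.01,0.018],[0.3,-0.392,-0.033,0.01,0.018],[0.3,-0.394,-0.01,0.01,0.018],[0.3,-0.394,0.012,0.01,0.018],[0.3,-0.392,0.034,0.01,0.018]]'
python3 -m creep '[[0.3,0,0,0.1,0],[0.3,0,0,0.1,0],[0.3,0,0,0,0],[0.3,0,0,0,0]]'
for i in 1 2 3; do python3 plan.py round .095 -11 1; python3 -c "from rig import get_image; get_image('wrist')"; done
```

```text
time_s: 11.65
tool_pos: [0.5423, -0.1959, 0.2292]
orientation: [-0.001, 0.771, 0.637, -0.0]
wrist_force: [0.0, 0.9, -0.3]
width: 0.0611
grasp_force: 0.0
time_s: 12.05
tool_pos: [0.5428, -0.1936, 0.2136]
orientation: [-0.001, 0.77, 0.638, -0.0]
wrist_force: [0.1, 0.2, -0.8]
width: 0.0609
grasp_force: 0.0
yaw now -10.66 pos [ 0.5428 -0.1936  0.2136] d [ 0.0018 -0.0012 -0.1186] tilt 0.11
[-0.012, 0.027, 1.483] 0.0019
yaw now -10.65 pos [ 0.5432 -0.1938  0.2143] d [ 0.0014 -0.001  -0.1193] tilt 0.04
[-0.01, 0.02, 1.491] 0.0019
yaw now -10.66 pos [ 0.5434 -0.194   0.2147] d [ 0.0012 -0.0008 -0.1197] tilt 0.01
[-0.007, 0.016, 1.496] 0.0019
```

```bash
python3 -m creep '[[0.3,-0.002,0.005,0.25,0.002],[0.3,-0.002,0.005,0.3,0],[0.3,-0.002,0.005,0.3,0],[0.3,0,0,0.3,0],[0.3,0,0,0.2,0],[0.3,0,0,0.1,0],[0.3,0,0,0.04,0],[0.3,0,0,0,0],[0.3,0,0,0,0],[0.3,0,0,0,0]]'
python3 -m creep '[[-1,0,0,0,0],[-1,0,0,0,0],[-1,0,0,0,0],[-1,0,0,0,0],[-1,0,0,0,0],[-1,0,0,0,0]]' 15
python3 plan.py round .095 -11 1
```

```text
time_s: 13.2
tool_pos: [0.5451, -0.1961, 0.0966]
orientation: [0.001, 0.772, 0.635, 0.0]
wrist_force: [0.4, 0.4, 0.3]
width: 0.0611
grasp_force: 0.0
time_s: 13.8
tool_pos: [0.5442, -0.1957, 0.0953]
orientation: [-0.0, 0.772, 0.635, -0.0]
wrist_force: [-0.4, -0.2, 1.0]
width: 0.0219
grasp_force: 15.0
yaw now -11.11 pos [ 0.5442 -0.1957  0.0953] d [ 0.0004  0.0009 -0.0003] tilt 0.01
[0.012, 0.003, 0.003] -0.0006
same x 1
```

Gripped on the cap (22 mm), centred to within 1 mm.

```bash
python3 -m creep '[[-1,0,0,-0.1,0],[-1,0,0,-0.25,0],[-1,0,0,-0.3,0],[-1,0,0,-0.3,0],[-1,0,0,-0.3,0],[-1,0,0,-0.3,0],[-1,0,0,-0.3,0],[-1,0,0,-0.15,0],[-1,0,0,0,0],[-1,0,0,0,0]]'
python3 plan.py B .256 21.9 10; python3 - <<'E'
from h import *
p=get_image("wrist"); cv2.imwrite("pics/w5.png",p["img"])
E
```

```text
time_s: 14.8
tool_pos: [0.5439, -0.1955, 0.2546]
orientation: [-0.0, 0.772, 0.635, -0.0]
wrist_force: [0.5, 0.4, -1.0]
width: 0.0219
grasp_force: 15.0
yaw now -11.11 pos [ 0.5439 -0.1955  0.2546] d [-0.0071  0.3638  0.0014] tilt 0.06
[0.445, -0.096, -0.001] -0.0183
[0.449, -0.071, -0.001] -0.0183
[0.453, -0.045, -0.001] -0.0183
[0.454, -0.018, -0.001] -0.0183
[0.455, 0.008, -0.001] -0.0183
[0.454, 0.034, -0.001] -0.0183
[0.451, 0.06, -0.001] -0.0183
[0.447, 0.086, -0.001] -0.0183
[0.441, 0.111, -0.001] -0.0183
[0.434, 0.137, -0.001] -0.0183
```

View pics/w5.png

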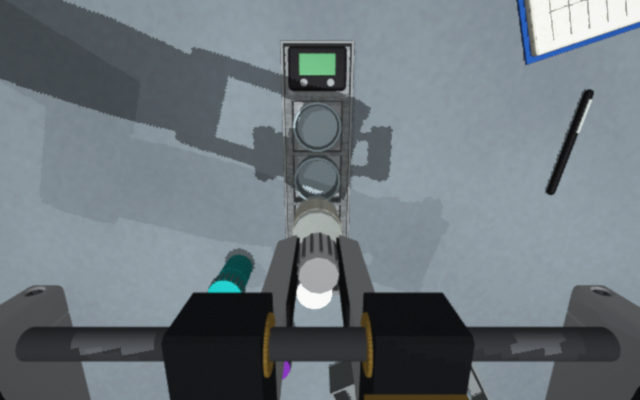

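The round bottle hangs upright in the jaws at (318,255), and two canisters are empty. Moving to B.

```bash
python3 -m creep '[[-1,0.445,-0.096,0,-0.018],[-1,0.449,-0.071,0,-0.018],[-1,0.453,-0.045,0,-0.018],[-1,0.454,-0.018,0,-0.018],[-1,0.455,0.008,0,-0.018],[-1,0.454,0.034,0,-0.018],[-1,0.451,0.06,0,-0.018],[-1,0.447,0.086,0,-0.018],[-1,0.441,0.11,0,-0.018],[-1,0.434,0.137,0,-0.018]]'
python3 -m creep '[[-1,0,0,0.1,-0.003],[-1,0,0,0.1,0],[-1,0,0,0,0],[-1,0,0,0,0],[-1,0,0,0,0]]'
python3 plan.py B .092 21.9 1
```

```text
time_s: 15.85
tool_pos: [0.5376, 0.1695, 0.2532]
orientation: [-0.001, 0.563, 0.826, -0.001]
wrist_force: [0.0, 0.1, -1.0]
width: 0.0222
grasp_force: 15.0
time_s: 16.35
tool_pos: [0.5391, 0.167, 0.2393]
orientation: [0.0, 0.561, 0.828, -0.0]
wrist_force: [-0.1, 0.2, -0.8]
width: 0.0224
grasp_force: 15.0
yaw now 21.71 pos [0.5391 0.167  0.2393] d [-0.0023  0.0013 -0.1473] tilt 0.01
[0.026, -0.021, 1.841] -0.0011
same x 1
```

```bash
python3 -m creep '[[-1,0.009,-0.007,0.25,0],[-1,0.009,-0.007,0.3,0],[-1,0.008,-0.007,0.35,0],[-1,0,0,0.35,0],[-1,0,0,0.25,0],[-1,0,0,0.15,0],[-1,0,0,0.08,0],[-1,0,0,0.03,0],[-1,0,0,0,0],[-1,0,0,0,0]]'
python3 -m creep '[[-1,0,0,0.02,0],[-1,0,0,0.02,0],[-1,0,0,0,0]]'
python3 -m creep '[[-1,0,0,0.013,0],[-1,0,0,0,0],[-1,0,0,0,0]]'
```

```text
time_s: 17.35
tool_pos: [0.5375, 0.1697, 0.0997]
orientation: [0.001, 0.56, 0.828, 0.001]
wrist_force: [-0.8, -0.4, -0.3]
width: 0.022
grasp_force: 15.0
time_s: 17.65
tool_pos: [0.5365, 0.1695, 0.0953]
orientation: [-0.0, 0.56, 0.828, -0.0]
wrist_force: [-1.0, -0.3, 0.4]
width: 0.0221
grasp_force: 15.0
time_s: 17.95
tool_pos: [0.5365, 0.1695, 0.0942]
orientation: [-0.0, 0.56, 0.828, -0.0]
wrist_force: [-0.2, -0.4, -1.6]
width: 0.0224
grasp_force: 15.0
```

```bash
python3 -m creep '[[-1,0,0,0.013,0],[-1,0,0,0,0]]';python3 -m creep '[[-1,0,0,0.013,0],[-1,0,0,0,0],[-1,0,0,0,0]]'
```

```text
time_s: 18.15
tool_pos: [0.5364, 0.1695, 0.0931]
orientation: [-0.0, 0.56, 0.828, -0.0]
wrist_force: [0.3, -0.6, -0.6]
width: 0.0223
grasp_force: 15.0
time_s: 18.45
tool_pos: [0.5367, 0.1695, 0.0923]
orientation: [0.0, 0.56, 0.828, 0.0]
wrist_force: [-0.7, 0.3, -0.2]
width: 0.0219
grasp_force: 15.0
```

```bash
python3 -m creep '[[-1,0,0,0.01,0],[-1,0,0,0,0],[-1,0,0,0,0]]'
```

```text
time_s: 18.75
tool_pos: [0.5369, 0.1695, 0.0922]
orientation: [0.0, 0.56, 0.828, 0.0]
wrist_force: [-1.8, 0.2, 5.1]
width: 0.0222
grasp_force: 15.0
```

Contact (5 N). Release, rise, and plan to the square bottle.

```bash
python3 -m creep '[[0.3,0,0,0,0],[0.3,0,0,0,0],[0.3,0,0,0,0],[0.3,0,0,0,0],[0.3,0,0,-0.15,0],[0.3,0,0,-0.3,0],[0.3,0,0,-0.35,0],[0.3,0,0,-0.35,0],[0.3,0,0,-0.35,0],[0.3,0,0,-0.3,0]]'
python3 - <<'E'
from h import *
P=__import__("json").load(open("pts.json"))
p=get_image("top")
s=get_image("side"); u=proj(s,P["B"]+[.06]).astype(int)
a=s["img"][u[1]-50:u[1]+50,u[0]-70:u[0]+70]; b=p["img"][150:250,170:310]
cv2.imwrite("pics/s6.png",cv2.resize(np.hstack([a,b]),None,fx=2.8,fy=2.8,interpolation=cv2.INTER_CUBIC))
E
python3 plan.py square .235 -11 10
```

```text
time_s: 19.75
tool_pos: [0.537, 0.1696, 0.2382]
orientation: [0.001, 0.56, 0.828, 0.001]
wrist_force: [0.9, 0.2, 0.3]
width: 0.0609
grasp_force: 0.0
yaw now 21.83 pos [0.5394 0.17   0.2408] d [-0.0103 -0.4261 -0.0058] tilt 0.57
[-0.49, -0.21, 0.006] 0.0182
[-0.501, -0.182, 0.006] 0.0182
[-0.51, -0.153, 0.006] 0.0182
[-0.518, -0.123, 0.006] 0.0182
[-0.525, -0.093, 0.006] 0.0182
[-0.529, -0.063, 0.006] 0.0182
[-0.532, -0.033, 0.006] 0.0182
[-0.533, -0.002, 0.006] 0.0182
[-0.532, 0.028, 0.006] 0.0182
[-0.53, 0.059, 0.006] 0.0182
```

View pics/s6.png

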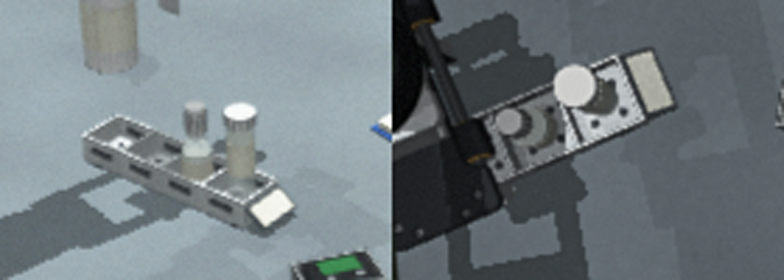

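The tube (240,140) and round bottle (197,140) both stand upright in the first two compartments. On to the square bottle.

```bash
python3 -m creep '[[0.3,-0.49,-0.21,0.005,0.018],[0.3,-0.5,-0.182,0.005,0.018],[0.3,-0.51,-0.153,0.005,0.018],[0.3,-0.518,-0.123,0.005,0.018],[0.3,-0.525,-0.093,0.005,0.018],[0.3,-0.53,-0.063,0.005,0.018],[0.3,-0.532,-0.033,0.005,0.018],[0.3,-0.533,-0.002,0.005,0.018],[0.3,-0.532,0.028,0.005,0.018],[0.3,-0.53,0.06,0.005,0.018]]'
python3 -m creep '[[0.3,0,0,0.1,0.002],[0.3,0,0,0.1,0],[0.3,0,0,0,0],[0.3,0,0,0,0],[0.3,0,0,0,0]]'
python3 plan.py square .092 -11 1
```

```text
time_s: 20.85
tool_pos: [0.5267, -0.258, 0.2299]
orientation: [-0.001, 0.77, 0.638, -0.0]
wrist_force: [0.6, -0.4, 0.3]
width: 0.0611
grasp_force: 0.0
time_s: 21.35
tool_pos: [0.528, -0.2554, 0.2156]
orientation: [0.0, 0.771, 0.637, 0.0]
wrist_force: [0.3, -0.0, 0.2]
width: 0.0612
grasp_force: 0.0
yaw now -10.81 pos [ 0.528  -0.2554  0.2156] d [ 0.0011 -0.0007 -0.1236] tilt 0.01
[-0.006, 0.015, 1.545] 0.001
same x 1
```

```bash
python3 -m creep '[[0.3,-0.002,0.005,0.25,0.001],[0.3,-0.002,0.005,0.3,0],[0.3,-0.002,0.005,0.3,0],[0.3,0,0,0.3,0],[0.3,0,0,0.2,0],[0.3,0,0,0.12,0],[0.3,0,0,0.06,0],[0.3,0,0,0.01,0],[0.3,0,0,0,0],[0.3,0,0,0,0]]'
python3 -m creep '[[-1,0,0,0,0],[-1,0,0,0,0],[-1,0,0,0,0],[-1,0,0,0,0],[-1,0,0,0,0],[-1,0,0,0,0]]' 15
python3 plan.py square .092 -11 1
```

```text
time_s: 22.35
tool_pos: [0.5296, -0.2579, 0.0934]
orientation: [0.001, 0.772, 0.635, 0.0]
wrist_force: [0.3, -0.4, 0.0]
width: 0.0611
grasp_force: 0.0
time_s: 22.95
tool_pos: [0.5287, -0.2574, 0.0921]
orientation: [-0.0, 0.772, 0.635, -0.0]
wrist_force: [-0.2, 0.9, 0.2]
width: 0.0246
grasp_force: 15.0
yaw now -11.11 pos [ 0.5287 -0.2574  0.0921] d [ 0.0004  0.0013 -0.0001] tilt 0.01
[0.017, 0.001, 0.002] -0.0006
same x 1
```

```bash
python3 -m creep '[[-1,0,0,-0.1,0],[-1,0,0,-0.25,0],[-1,0,0,-0.3,0],[-1,0,0,-0.3,0],[-1,0,0,-0.3,0],[-1,0,0,-0.3,0],[-1,0,0,-0.3,0],[-1,0,0,-0.15,0],[-1,0,0,0,0],[-1,0,0,0,0]]'
python3 plan.py C .252 21.9 11
```

```text
time_s: 23.95
tool_pos: [0.5284, -0.2572, 0.2515]
orientation: [-0.001, 0.772, 0.635, -0.0]
wrist_force: [0.5, 0.7, -1.3]
width: 0.0246
grasp_force: 15.0
yaw now -11.11 pos [ 0.5284 -0.2572  0.2515] d [-0.0132  0.4793  0.0005] tilt 0.06
[0.532, -0.12, -0.0] -0.0167
[0.537, -0.092, -0.0] -0.0167
[0.541, -0.063, -0.0] -0.0167
[0.544, -0.035, -0.0] -0.0167
[0.545, -0.007, -0.0] -0.0167
[0.544, 0.022, -0.0] -0.0167
[0.542, 0.05, -0.0] -0.0167
[0.539, 0.079, -0.0] -0.0167
[0.534, 0.107, -0.0] -0.0167
[0.528, 0.135, -0.0] -0.0167
[0.52, 0.162, -0.0] -0.0167
```

```bash
python3 -m creep '[[-1,0.532,-0.12,0,-0.0167],[-1,0.537,-0.092,0,-0.0167],[-1,0.541,-0.063,0,-0.0167],[-1,0.544,-0.035,0,-0.0167],[-1,0.545,-0.007,0,-0.0167],[-1,0.544,0.022,0,-0.0167],[-1,0.542,0.05,0,-0.0167],[-1,0.539,0.08,0,-0.0167],[-1,0.534,0.107,0,-0.0167],[-1,0.528,0.135,0,-0.0167]]'
python3 -m creep '[[-1,0.52,0.162,0,-0.0167],[-1,0,0,0.1,0],[-1,0,0,0.1,0],[-1,0,0,0,0],[-1,0,0,0,0],[-1,0,0,0,0]]'
python3 plan.py C .089 21.9 1
```

```text
time_s: 24.95
tool_pos: [0.5152, 0.1798, 0.2501]
orientation: [-0.001, 0.58, 0.814, -0.001]
wrist_force: [0.7, 0.3, -0.2]
width: 0.0246
grasp_force: 15.0
time_s: 25.55
tool_pos: [0.5157, 0.2205, 0.2362]
orientation: [0.0, 0.56, 0.828, -0.0]
wrist_force: [-0.5, 0.1, 0.2]
width: 0.0245
grasp_force: 15.0
yaw now 21.82 pos [0.5157 0.2205 0.2362] d [-0.0005  0.0016 -0.1472] tilt 0.01
[0.021, 0.001, 1.84] -0.0004
same x 1
```

```bash
python3 -m creep '[[-1,0.007,0,0.25,0],[-1,0.007,0,0.3,0],[-1,0.007,0,0.35,0],[-1,0,0,0.35,0],[-1,0,0,0.25,0],[-1,0,0,0.15,0],[-1,0,0,0.1,0],[-1,0,0,0.05,0],[-1,0,0,0,0],[-1,0,0,0,0]]'
python3 -m creep '[[-1,0,0,0.013,0],[-1,0,0,0.013,0],[-1,0,0,0,0],[-1,0,0,0,0]]'
python3 -m creep '[[-1,0,0,0.01,0],[-1,0,0,0,0],[-1,0,0,0,0]]'
```

```text
time_s: 26.55
tool_pos: [0.5157, 0.2236, 0.0933]
orientation: [0.001, 0.56, 0.829, 0.001]
wrist_force: [-0.2, 0.3, 0.2]
width: 0.0245
grasp_force: 15.0
time_s: 26.95
tool_pos: [0.5148, 0.2234, 0.0902]
orientation: [0.0, 0.559, 0.829, 0.0]
wrist_force: [-1.4, 0.0, -0.7]
width: 0.0249
grasp_force: 15.0
time_s: 27.25
tool_pos: [0.5147, 0.2233, 0.0893]
orientation: [-0.0, 0.56, 0.829, -0.0]
wrist_force: [0.6, -0.9, 0.3]
width: 0.0241
grasp_force: 15.0
```

```bash
python3 -m creep '[[-1,0,0,0.01,0],[-1,0,0,0,0],[-1,0,0,0,0]]'
```

```text
time_s: 27.55
tool_pos: [0.515, 0.2234, 0.0891]
orientation: [0.0, 0.56, 0.829, 0.0]
wrist_force: [-0.8, -0.3, 5.8]
width: 0.0249
grasp_force: 15.0
```

Contact (5.8 N). Release.

```bash
python3 -m creep '[[0.3,0,0,0,0],[0.3,0,0,0,0],[0.3,0,0,0,0],[0.3,0,0,0,0],[0.3,0,0,-0.15,0],[0.3,0,0,-0.3,0],[0.3,0,0,-0.35,0],[0.3,0,0,-0.35,0],[0.3,0,0,-0.35,0],[0.3,0,0,-0.3,0]]'
python3 - <<'E'
from h import *
P=__import__("json").load(open("pts.json"))
p=get_image("top")
s=get_image("side"); u=proj(s,P["B"]+[.06]).astype(int)
a=s["img"][u[1]-50:u[1]+50,u[0]-70:u[0]+70]; b=p["img"][150:250,360:500]
cv2.imwrite("pics/s7.png",cv2.resize(np.hstack([a,b]),None,fx=2.8,fy=2.8,interpolation=cv2.INTER_CUBIC))
m=(p["img"].min(2)>150).astype(np.uint8); m[:,:415]=0; m[:,450:]=0;m[:170]=0
n,l,st,c=cv2.connectedComponentsWithStats(m); i=1+st[1:,4].argmax(); print(st[i,4],onz(p,c[i][::-1],.089))
E
python3 plan.py jar .225 -11 12
```

```text
time_s: 28.55
tool_pos: [0.5153, 0.2235, 0.2353]
orientation: [0.001, 0.56, 0.829, 0.001]
wrist_force: [0.2, -0.7, 0.9]
width: 0.061
grasp_force: 0.0
262 [ 0.51781682 -0.31290583  0.089     ]
yaw now 21.96 pos [0.5176 0.2242 0.2379] d [ 1.000e-04 -5.372e-01 -1.290e-02] tilt 0.57
[-0.519, -0.209, 0.012] 0.0153
[-0.528, -0.184, 0.012] 0.0153
[-0.537, -0.159, 0.012] 0.0153
[-0.544, -0.133, 0.012] 0.0153
[-0.549, -0.107, 0.012] 0.0153
[-0.554, -0.08, 0.012] 0.0153
[-0.557, -0.053, 0.012] 0.0153
[-0.559, -0.027, 0.012] 0.0153
[-0.56, 0.0, 0.012] 0.0153
[-0.559, 0.027, 0.012] 0.0153
[-0.557, 0.054, 0.012] 0.0153
[-0.554, 0.08, 0.012] 0.0153
```

View pics/s7.png

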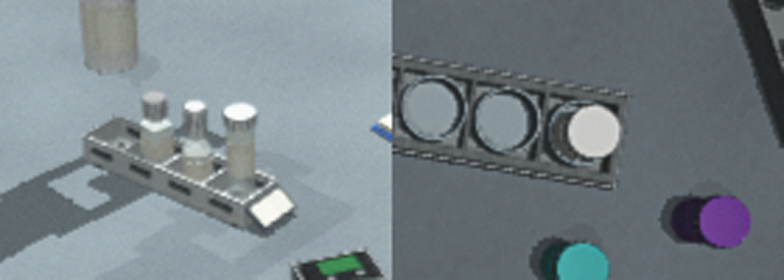

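Three containers stand upright in order; the jar is still in the last canister, beside the decoys. Going for the jar.

```bash
python3 -m creep '[[0.5,-0.519,-0.209,0.01,0.0153],[0.5,-0.528,-0.184,0.01,0.0153],[0.5,-0.537,-0.159,0.01,0.0153],[0.5,-0.544,-0.133,0.01,0.0153],[0.5,-0.549,-0.107,0.01,0.0153],[0.5,-0.554,-0.08,0.01,0.0153],[0.5,-0.557,-0.053,0.01,0.0153],[0.5,-0.559,-0.027,0.01,0.0153],[0.5,-0.56,0,0.01,0.0153],[0.5,-0.559,0.027,0.01,0.0153]]'
python3 -m creep '[[0.5,-0.557,0.054,0.01,0.0153],[0.5,-0.554,0.08,0.01,0.0153],[0.5,0,0,0.1,0],[0.5,0,0,0.1,0],[0.5,0,0,0,0],[0.5,0,0,0,0]]'
python3 plan.py jar .077 -11 1
python3 -c "
from h import *
cv2.imwrite('pics/w8.png',get_image('wrist')['img'])"
```

```text
time_s: 29.65
tool_pos: [0.5135, -0.2258, 0.2232]
orientation: [-0.001, 0.741, 0.671, -0.0]
wrist_force: [0.1, 0.1, -0.3]
width: 0.0705
grasp_force: 0.0
time_s: 30.25
tool_pos: [0.5141, -0.3121, 0.206]
orientation: [-0.001, 0.772, 0.636, -0.0]
wrist_force: [0.3, 1.0, -0.2]
width: 0.0704
grasp_force: 0.0
yaw now -10.98 pos [ 0.5141 -0.3121  0.206 ] d [ 0.0036 -0.0009 -0.129 ] tilt 0.12
[-0.004, 0.05, 1.613] 0.0001
same x 1
```

View pics/w8.png

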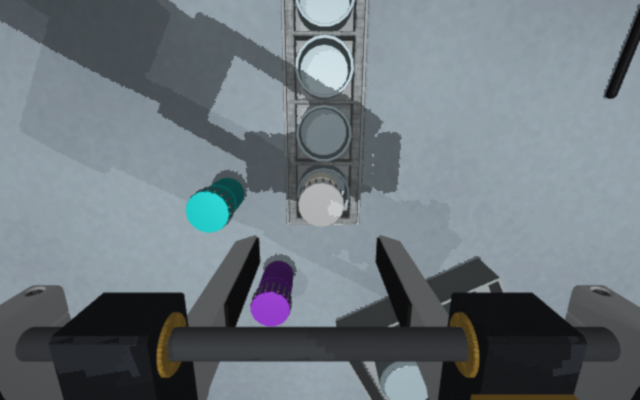

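The jar cap at (321,203) is in line with the jaws and the decoys are clear of the descent. Lowering.

```bash
python3 -m creep '[[0.5,0,0.015,0.25,0],[0.5,0,0.015,0.3,0],[0.5,0,0.01,0.3,0],[0.5,0,0,0.3,0],[0.5,0,0,0.2,0],[0.5,0,0,0.15,0],[0.5,0,0,0.08,0],[0.5,0,0,0.02,0],[0.5,0,0,0,0],[0.5,0,0,0,0]]'
python3 -m creep '[[-1,0,0,0,0],[-1,0,0,0,0],[-1,0,0,0,0],[-1,0,0,0,0],[-1,0,0,0,0],[-1,0,0,0,0]]' 15
python3 plan.py jar .077 -11 1
```

```text
time_s: 31.3
tool_pos: [0.5181, -0.3151, 0.0801]
orientation: [0.001, 0.772, 0.635, 0.0]
wrist_force: [0.0, 0.8, -0.4]
width: 0.0704
grasp_force: 0.0
time_s: 31.9
tool_pos: [0.5174, -0.3146, 0.079]
orientation: [0.0, 0.772, 0.635, -0.0]
wrist_force: [-0.8, 0.1, 1.1]
width: 0.0416
grasp_force: 15.0
yaw now -11.1 pos [ 0.5174 -0.3146  0.079 ] d [ 0.0003  0.0016 -0.002 ] tilt 0.0
[0.02, -0.001, 0.026] -0.0005
same x 1
```

```bash
python3 -m creep '[[-1,0,0,-0.1,0],[-1,0,0,-0.25,0],[-1,0,0,-0.3,0],[-1,0,0,-0.3,0],[-1,0,0,-0.3,0],[-1,0,0,-0.3,0],[-1,0,0,-0.3,0],[-1,0,0,-0.15,0],[-1,0,0,0,0],[-1,0,0,0,0]]'
python3 plan.py .494 .2745 .240 21.9 13
```

```text
time_s: 32.9
tool_pos: [0.5171, -0.3142, 0.2381]
orientation: [-0.001, 0.772, 0.635, -0.0]
wrist_force: [-0.2, 0.2, -1.3]
width: 0.0416
grasp_force: 15.0
yaw now -11.09 pos [ 0.5171 -0.3142  0.2381] d [-0.0231  0.5887  0.0019] tilt 0.07
[0.551, -0.131, -0.001] -0.0141
[0.556, -0.106, -0.001] -0.0141
[0.561, -0.081, -0.001] -0.0141
[0.564, -0.056, -0.001] -0.0141
[0.566, -0.031, -0.001] -0.0141
[0.566, -0.006, -0.001] -0.0141
[0.566, 0.019, -0.001] -0.0141
[0.565, 0.044, -0.001] -0.0141
[0.562, 0.069, -0.001] -0.0141
[0.559, 0.094, -0.001] -0.0141
[0.554, 0.118, -0.001] -0.0141
[0.548, 0.143, -0.001] -0.0141
[0.541, 0.167, -0.001] -0.0141
```

```bash
python3 -m creep '[[-1,0.551,-0.131,0,-0.0141],[-1,0.556,-0.106,0,-0.0141],[-1,0.561,-0.081,0,-0.0141],[-1,0.564,-0.056,0,-0.0141],[-1,0.566,-0.031,0,-0.0141],[-1,0.566,-0.006,0,-0.0141],[-1,0.566,0.019,0,-0.0141],[-1,0.565,0.044,0,-0.0141],[-1,0.562,0.069,0,-0.0141],[-1,0.559,0.094,0,-0.0141]]'
python3 -m creep '[[-1,0.554,0.118,0,-0.0141],[-1,0.548,0.143,0,-0.0141],[-1,0.541,0.167,0,-0.0141],[-1,0,0,0.1,0],[-1,0,0,0.1,0],[-1,0,0,0,0],[-1,0,0,0,0],[-1,0,0,0,0]]'
python3 plan.py .494 .2745 .076 21.9 1
python3 -c "
from h import *
cv2.imwrite('pics/w9.png',get_image('wrist')['img'])"
```

```text
time_s: 33.9
tool_pos: [0.4983, 0.14, 0.2369]
orientation: [-0.001, 0.613, 0.79, -0.001]
wrist_force: [0.7, -0.1, 0.0]
width: 0.0417
grasp_force: 15.0
time_s: 34.7
tool_pos: [0.495, 0.2729, 0.223]
orientation: [0.0, 0.561, 0.828, -0.0]
wrist_force: [-0.4, -0.4, -0.3]
width: 0.0414
grasp_force: 15.0
yaw now 21.77 pos [0.495  0.2729 0.223 ] d [-0.001   0.0016 -0.147 ] tilt 0.01
[0.023, -0.004, 1.837] -0.0007
same x 1
```

View pics/w9.png

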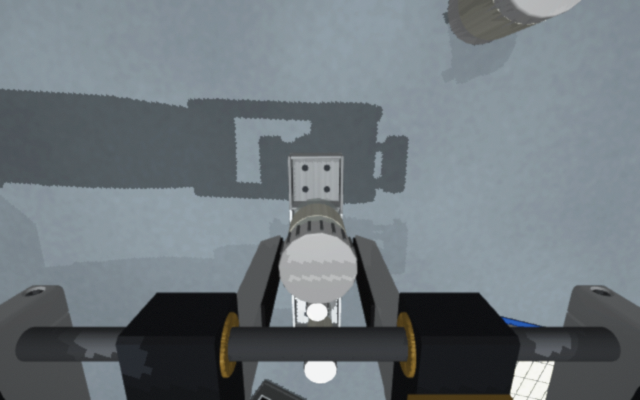

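The jar hangs upright at (318,265), in line with the last free compartment (holes ~(316,178)). Lowering.

```bash
python3 -m creep '[[-1,0.008,0,0.25,0],[-1,0.007,0,0.3,0],[-1,0.007,0,0.35,0],[-1,0,0,0.35,0],[-1,0,0,0.25,0],[-1,0,0,0.15,0],[-1,0,0,0.1,0],[-1,0,0,0.05,0],[-1,0,0,0,0],[-1,0,0,0,0]]'
python3 -m creep '[[-1,0,0,0.013,0],[-1,0,0,0.013,0],[-1,0,0,0,0],[-1,0,0,0,0]]'
python3 -m creep '[[-1,0,0,0.01,0],[-1,0,0,0,0],[-1,0,0,0,0]]'
```

```text
time_s: 35.75
tool_pos: [0.4949, 0.2761, 0.08]
orientation: [0.001, 0.56, 0.829, 0.001]
wrist_force: [-0.0, -0.4, -0.7]
width: 0.0417
grasp_force: 15.0
time_s: 36.15
tool_pos: [0.494, 0.2758, 0.077]
orientation: [0.0, 0.56, 0.829, 0.0]
wrist_force: [-0.3, 0.1, -0.1]
width: 0.0417
grasp_force: 15.0
time_s: 36.45
tool_pos: [0.4941, 0.2758, 0.0761]
orientation: [0.0, 0.56, 0.829, 0.0]
wrist_force: [-0.5, -0.0, -1.2]
width: 0.042
grasp_force: 15.0
```

```bash
python3 -m creep '[[-1,0,0,0.01,0],[-1,0,0,0,0],[-1,0,0,0,0]]'
```

```text
time_s: 36.75
tool_pos: [0.4941, 0.2759, 0.076]
orientation: [0.0, 0.56, 0.829, 0.0]
wrist_force: [-1.4, -1.6, 5.8]
width: 0.0418
grasp_force: 15.0
```

Contact (5.8 N). Release, rise and look.

```bash
python3 -m creep '[[0.4,0,0,0,0],[0.4,0,0,0,0],[0.4,0,0,0,0],[0.4,0,0,0,0],[0.4,0,0,-0.15,0],[0.4,0,0,-0.3,0],[0.4,0,0,-0.35,0],[0.4,0,0,-0.35,0],[0.4,0,0,-0.35,0],[0.4,0,0,-0.3,0]]'
python3 -m creep '[[0.4,-0.3,-0.3,-0.1,0],[0.4,-0.3,-0.4,0,0],[0.4,-0.3,-0.4,0,0],[0.4,-0.3,-0.4,0,0],[0.4,-0.3,-0.3,0,0],[0.4,0,0,0,0],[0.4,0,0,0,0]]'
python3 - <<'E'
from h import *
P=__import__("json").load(open("pts.json"))
p=get_image("top"); s=get_image("side"); u=proj(s,P["B"]+[.06]).astype(int)
a=s["img"][u[1]-50:u[1]+50,u[0]-70:u[0]+70]; b=p["img"][150:250,140:280]
cv2.imwrite("pics/s10.png",cv2.resize(np.hstack([a,b]),None,fx=2.8,fy=2.8,interpolation=cv2.INTER_CUBIC))
E
```

```text
time_s: 37.75
tool_pos: [0.4945, 0.276, 0.222]
orientation: [0.001, 0.56, 0.829, 0.001]
wrist_force: [0.4, -0.3, -0.1]
width: 0.0662
grasp_force: 0.0
time_s: 38.45
tool_pos: [0.4056, 0.1106, 0.2282]
orientation: [0.001, 0.561, 0.828, 0.001]
wrist_force: [-0.1, 0.3, -0.1]
width: 0.0657
grasp_force: 0.0
```

View pics/s10.png

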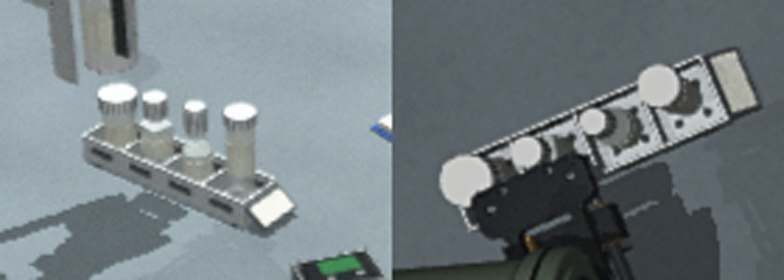

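All four stand upright in the rack: tube, round bottle, square bottle, jar, starting from the label holder. The gripper is clear.

```bash
python3 -c "
from rig import sign_off; print(sign_off())"
```

```text
the job is handed in; nothing more can be done
None
```

I moved all four containers into the rack in the order asked (tube, round bottle, square bottle, jar, starting from the label holder), each upright and set down until contact was felt, and handed the job in at about 39 s on the robot's clock.

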